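# Fit the tongued plate to the bench shaker

## Task

Fit the white plate to the bench shaker: hold it by its blue bar, angle its metal tongue under the lip of the shaker's groove rail and push it gently home against the sprung strip, then lower it flat over the rib and press until the black catch snaps over its free edge. Do not force or drop it, let go once it is locked, and leave the tip box, timer and label roll where they are.

Things in the scene. Friction and masses are not known exactly. Their poses are not given: they have to be found in the camera images.
- plate_grip (a point): centre of the blue grip bar of the white plate (bar 12 mm thick along the plate's x, 87 mm free length along y, 28 mm tall; 46 mm above the plate's underside). Axes are the plate's: x from tongue to free edge, z up. Plate 170 x 140 x 12 mm, about 0.4 kg; a cross groove 8.5 mm wide, 6 mm deep in its underside (x = -20 to -11.5 mm) takes the shaker's rib
- plate_tongue (a point): middle of the lower front edge of the plate's metal tongue, 99 mm from the bar towards -x, level with the underside. The tongue is 4.5 mm thick, 130 mm wide and stands 14 mm out from the plate
- plate_edge (a point): middle of the upper edge of the plate's free end, 85 mm from the bar towards +x, 12 mm above the underside; the catch goes over it
- shaker: white bench shaker, 262 x 216 mm, fixed; origin under its centre, x from groove rail (robot's side) to catch, z up. On it an aluminium carriage whose drive is locked where it last stopped: anywhere within 18 mm of centre along x, NOT reported; it must be felt or seen. Rail, strip, rib and catch ride on it, so all their x given here shift by the same unknown amount
- bed_middle (a point): point of the shaker, 74 mm above its origin. Locked, the plate's underside lies level at this height, bar over this point plus the carriage shift: on a metal land at the rail's side (x up to -45 mm) and two rubber buttons near the catch, all 2 mm above the bed between. A rib at x = -20 to -15 mm, 4.5 mm higher than the land, fits the plate's cross groove; it enters only with the strip pushed in 0.7 to 3.8 mm
- groove_middle (a point): point of the shaker 94 mm towards -x from bed_middle, at the same height (the land's): middle of the groove mouth (lip edge) with the carriage centred. Gap 8 mm high under the lip. In it a black strip on a spring, face 4.5 mm inside the mouth, yields up to 8 mm towards -x (1 N at first, 3 N at 0.7 mm, 11 N at 3.8 mm). A plate tilted 9 to 18 degrees, tongue low on the land, passes under the lip
- catch (a joint): black spring catch at the rail's opposite end of the carriage: 0 at rest (nose out over the plate), grows in m up to 0.008 as it is pushed back. Its top stands 31 mm above the land, the slope 15 to 26 mm; the plate's edge pushes it back 4 mm at most on the way down, which takes up to about 12 N on the bar, then it snaps back to 0
- tip_box: blue pipette-tip box with clear lid, 130 x 85 x 70 mm; origin under its centre; bystander
- timer: white bench timer, 64 x 64 x 22 mm; origin under its centre; bystander
- label_roll: white roll of labels, 58 mm across, 24 mm high; origin under its centre; bystander

How it is judged:
By the outcome, as a careful person would: the job done as asked, in the order asked, and still so for the second after the job is handed in, with the robot touching nothing.
It also fails if it takes over 53 s, if anything falls off the work surface, if the arm or the gripper's body presses on something with over 40 N, if the wrist force passes 120 N, or if a joint passes its speed limit or range.

## Robot

A 6-joint arm with a two-finger parallel gripper is mounted at the origin on a cart in front of the work surface, level with it; the furniture and walls round the work are solid. World frame = base frame: x ahead of the robot, y to its left, z up, the work surface at z = 0. Lengths are in m, angles in rad, forces in N, time in s.
With the tool pointing down it reaches from about 0.3 to 0.775 m from the base axis. Payload 14.6 kg.
Tool frame: the origin (TCP) lies midway between the tips of the shut fingers; the grasp point (between the pads) lies 19 mm behind it (ctrl.hold_point_z is the distance from the TCP to the grasp point, in m); z points along the fingers, x is the direction in which the jaws open and shut, and the axes are right-handed (so a half turn about z gives the same grasp; the last joint's range is limited). The gripper opens to 94 mm and grips with 3 to 60 N. Pads are 16 mm wide; open, the fingers measure 119 mm over their backs; the gripper's body (75 mm by 177 mm) begins 78 mm behind the grasp point.
Start: joints at [1.075, 0.3, 1.521, -0, 1.321, -0.067], TCP at [0.229, 0.5, 0.205] pointing down, gripper open.
Joint ranges: [-3.03, 3.03], [-0.79, 2.21], [0.23, 2.52], [-1.04, 4.18], [0, 3.07], [-2.55, 2.55]. Speed limits (rad/s): [2.22, 2.22, 2.57, 3.14, 3.14, 3.14].

## Interface

Orientations are given as [roll, pitch, yaw] about the fixed x, y, z axes, in that order (R = Rz(yaw) Ry(pitch) Rx(roll)).
In Python, from station import ctrl, viewer, ticket, nets gives the robot as it stands.
- The arm moves only by the tool carry_out, never from a script. Its argument "commands" is one flat list of numbers, 7 for each row, row after row: the closure, from -1 (fully open) to 1 (shut), so that 0 is half open, then the shift along the world's x, y, z in cm, then the turn, a rotation vector about the world's x, y, z in rad. In form: [gripper, tx, ty, tz, ax, ay, az, gripper, tx, ty, tz, ax, ay, az, ...]. A call has 1 to 12 rows; each row is the pose to reach, as a shift and turn from the pose measured when the call began; what a row does not reach only later rows make up. A row lasts 1/12 s, in which the tool goes at most 41.7 mm and 7.16 degrees, less where a joint would pass 70% of its speed; a pose out of reach is approached as far as the arm can. A call with a gripper value outside its range is refused whole. The fingers move at their own pace and stop on an object; "force" is the grip in N (left out, the last holds). Time passes only in rows, so rows that repeat a pose let the fingers close. It gives the time, the measured TCP pose, the force and the opening at its end, in the units of the state.
- ctrl.get_obs(): the state, without advancing time (a new reading comes with each control period).
- viewer.camera(name): name is "scene" or "top" or "wrist"; returns (picture, depth): 420x560x3 uint8, blue, green, red; 420x560 float32, m along the optical axis (not along the pixel's ray), 0 where there is no reading.
- viewer.camera_info(name): a dict with "fx", "fy", "cx", "cy" (pixels), "D" ([k1, k2, p1, p2, k3] as OpenCV has them; the pictures are not rectified), "R" (3x3) and "t" (3): a world point X has camera coordinates R X + t. Camera axes: x right, y down, z forward; pixel columns grow to the right and rows downward; lengths in m; the calibration is good to about 2 mm. A picture is of the moment at which its call begins: read the wrist's pose just before it. camera_info takes no time and is no camera call; for the wrist camera it gives the pose at the moment of the call.
- ticket.hand_in(): hands the job in, once; it reports no verdict.
Trained networks look in the newest picture that a camera, given by its name, has taken for a name from the list of things; names that differ only in an ending like _2 or _b are one class to them, and where a whole thing is asked for, a point or a joint stands for the part that bears it (a point fixed in the world has none). Each returns a list of dicts, best first, with "confidence" (0 to 1); they miss things now and then, are a little off and sometimes report something else, mostly with a low value. They report only what shows in the picture. A call takes as long as a camera call.
- nets.silhouettes(camera, thing): "region" (420x560 bool, what is visible of it) and "extent" ([left, top, right, bottom] in pixels, round what is visible of it).
The state is a dict: "time_s": time; "qpos": joint angles; "joint_vel": joint speeds; "tau": joint torques, N m; "ee_pos": TCP position; "eef_rot": TCP orientation; "force": force on the tool from outside, world axes, zero at the start; "moment": the same for the moment, N m; "grip_width": finger opening in m.
Only numpy, scipy, OpenCV 4.12 (cv2) and the standard library are available. Lean on these libraries where they do the work, as an engineer would, in place of code of your own. Each camera call takes 0.05 s, during which the arm holds its last target. There are 200 camera calls.

## Working session

There is one attempt and no reset: what is moved stays moved. The work goes in short steps, Python scripts to look and compute and a tool call to move; the robot and the scene stay as the last step left them, time stands still between calls to the robot, and variables do not carry over. Pictures are saved under pics/ and viewed, about 8 in all and at most 12, crops included, and the job is handed in when it is done.

Besides the shell and the picture viewer there is one more tool, called after "Call:" by a JSON object that holds its "fn" and its "kwargs". carry_out: Moves the arm, as the interface text tells. Its arguments: {"type":"object","properties":{"commands":{"type":"array","items":{"type":"number"}},"force":{"type":"number"}},"required":["commands"]}

```bash
mkdir -p pics; cat > h.py <<'E'
import numpy as np, cv2
from station import ctrl, viewer, ticket, nets
def pts(name, depth, mask=None):
    ci=viewer.camera_info(name); K=np.array([[ci['fx'],0,ci['cx']],[0,ci['fy'],ci['cy']],[0,0,1.]])
    m=depth>0
    if mask is not None: m&=mask
    v,u=np.nonzero(m); d=depth[v,u]
    n=cv2.undistortPoints(np.stack([u,v],1).astype(float)[:,None],K,np.array(ci['D'],float))[:,0]
    C=np.c_[n*d[:,None],d]
    return (C-np.array(ci['t']))@np.array(ci['R']), np.c_[u,v]
E
python3 - <<'E'
from h import *
o=ctrl.get_obs(); print({k:np.round(v,3) for k,v in o.items()}, ctrl.hold_point_z)
ims=[]
for c in ['scene','top']:
    p,d=viewer.camera(c); cv2.imwrite(f'pics/{c}0.png',p); np.save(f'pics/{c}0.npy',d)
    for t in ['plate_grip','shaker','tip_box','timer','label_roll','catch']:
        r=nets.silhouettes(c,t)
        for s in r[:2]:
            P,uv=pts(c,d,s['region'])
            print(c,t,round(s['confidence'],2),np.round(s['extent']),np.round(np.median(P,0),3) if len(P) else '',np.round(np.percentile(P,[2,98],axis=0),3).tolist() if len(P) else '')
E
```

```text
{'time_s': np.float64(0.0), 'qpos': array([ 1.075,  0.3  ,  1.522, -0.   ,  1.321, -0.067]), 'joint_vel': array([ 0.   , -0.002, -0.001,  0.002,  0.   ,  0.001]), 'tau': array([-1.0000e-03, -5.3181e+01, -3.5272e+01,  7.1000e-02,  2.4000e-02,
       -0.0000e+00]), 'ee_pos': array([0.229, 0.5  , 0.205]), 'eef_rot': array([-3.142e+00,  1.000e-03,  1.142e+00]), 'force': array([-0.269,  0.17 ,  0.1  ]), 'moment': array([-0.006,  0.018,  0.015]), 'grip_width': np.float64(0.094)} 0.0188
scene plate_grip 0.72 [191. 172. 245. 221.] [0.496 0.189 0.013] [[0.413, 0.113, 0.001], [0.6, 0.278, 0.059]]
scene shaker 0.59 [268. 188. 369. 287.] [ 0.54  -0.187  0.071] [[0.43, -0.286, 0.027], [0.692, -0.067, 0.091]]
scene tip_box 0.75 [257. 142. 302. 177.] [0.734 0.1   0.066] [[0.68, 0.06, 0.002], [0.806, 0.17, 0.073]]
scene tip_box 0.47 [192. 173. 246. 223.] [0.496 0.186 0.013] [[0.415, 0.114, 0.001], [0.599, 0.269, 0.059]]
scene timer 0.93 [370. 268. 401. 291.] [ 0.579 -0.41   0.017] [[0.547, -0.443, 0.006], [0.614, -0.377, 0.022]]
scene label_roll 0.74 [136. 186. 152. 203.] [0.348 0.395 0.022] [[0.323
[... 199 characters left out ...]
 0.198 0.013] [[0.415, 0.118, 0.001], [0.602, 0.282, 0.06]]
top shaker 0.87 [283. 142. 379. 249.] [ 0.562 -0.164  0.071] [[0.439, -0.275, 0.039], [0.699, -0.057, 0.093]]
top tip_box 0.59 [208. 110. 250. 163.] [0.741 0.117 0.07 ] [[0.683, 0.065, 0.001], [0.812, 0.173, 0.075]]
top timer 0.73 [170. 186. 234. 260.] [0.505 0.198 0.013] [[0.415, 0.116, 0.002], [0.6, 0.28, 0.06]]
top timer 0.7 [398. 178. 424. 209.] [ 0.586 -0.405  0.018] [[0.552, -0.44, 0.003], [0.622, -0.372, 0.023]]
top label_roll 0.86 [116. 270. 141. 288.] [0.35  0.402 0.023] [[0.325, 0.377, 0.007], [0.375, 0.429, 0.028]]
top catch 0.65 [319. 155. 338. 171.] [ 0.651 -0.152  0.098] [[0.638, -0.172, 0.081], [0.666, -0.133, 0.106]]
```

```bash
python3 - <<'E'
from h import *
t=cv2.imread('pics/top0.png');s=cv2.imread('pics/scene0.png')
a=cv2.resize(t[100:300,110:430],None,fx=2.5,fy=2.5,interpolation=cv2.INTER_CUBIC)
cv2.imwrite('pics/a.png',a)
cv2.imwrite('pics/b.png',cv2.resize(s[130:300,130:410],None,fx=2.8,fy=2.8,interpolation=cv2.INTER_CUBIC))
for c in ['top','scene']:
    d=np.load(f'pics/{c}0.npy')
    P,uv=pts(c,d)
    def box(n,lo,hi):
        m=np.all((P>lo)&(P<hi),1); Q=P[m]
        r=cv2.minAreaRect((Q[:,:2]*1000).astype(np.float32)); print(c,n,len(Q),np.round(r,1) if 0 else r,np.round(Q[:,2].mean(),4)); return Q
    box('bar',[.40,.1,.045],[.62,.3,.08])
    box('plate',[.40,.1,.008],[.62,.3,.018])
    box('plate+tongue',[.39,.1,.0035],[.62,.3,.018])
    box('shaker',[.4,-.3,.03],[.73,-.03,.12])
    box('high>.085',[.4,-.3,.083],[.73,-.03,.12])
    box('catch',[.6,-.3,.09],[.73,-.03,.12])
    box('rail',[.4,-.3,.080],[.55,-.03,.12])
E
```

```text
top bar 209 ((515.337890625, 202.55198669433594), (13.431355476379395, 112.74166870117188), 24.781204223632812) 0.0578
top plate 2443 ((499.6971435546875, 204.51853942871094), (197.8150634765625, 156.89987182617188), 25.104873657226562) 0.0132
top plate+tongue 2798 ((504.9150695800781, 200.76861572265625), (229.7198944091797, 197.46875), 0.15506377816200256) 0.0122
top shaker 7036 ((566.01513671875, -169.10101318359375), (278.876953125, 215.31698608398438), 10.16698932647705) 0.0684
top high>.085 702 ((556.3755493164062, -170.47091674804688), (230.32327270507812, 151.27532958984375), 9.932753562927246) 0.0897
top catch 149 ((652.1368408203125, -152.12960815429688), (28.687232971191406, 39.698829650878906), 13.274420738220215) 0.0987
top rail 537 ((492.63409423828125, -182.294677734375), (102.06725311279297, 151.20802307128906), 9.122235298156738) 0.0868
scene bar 158 ((513.8056640625, 199.02670288085938), (16.01525115966797, 110.25424194335938), 25.41903305053711) 0.055
scene plate 1222 ((507.8752746582031, 198.0325164794922), (187.45614624023438, 141.50991821289062), 24.864877700805664) 0.0128
scene plate+tongue 1423 ((503.8191833496094, 198.64053344726562), (230.26312255859375, 193.96136474609375), 2.616640090942383) 0.0118
scene shaker 5316 ((565.69580078125, -170.93092346191406), (279.9033508300781, 217.60498046875), 9.923737525939941) 0.0669
scene high>.085 571 ((553.2060546875, -174.47479248046875), (229.93814086914062, 153.74252319335938), 9.03536319732666) 0.0889
scene catch 117 ((652.5079956054688, -160.9088134765625), (29.8846492767334, 48.972171783447266), 10.153448104858398) 0.0978
scene rail 447 ((489.9703674316406, -184.4775390625), (102.360595703125, 154.512939453125), 9.638786315917969) 0.0862
```

View pics/a.png

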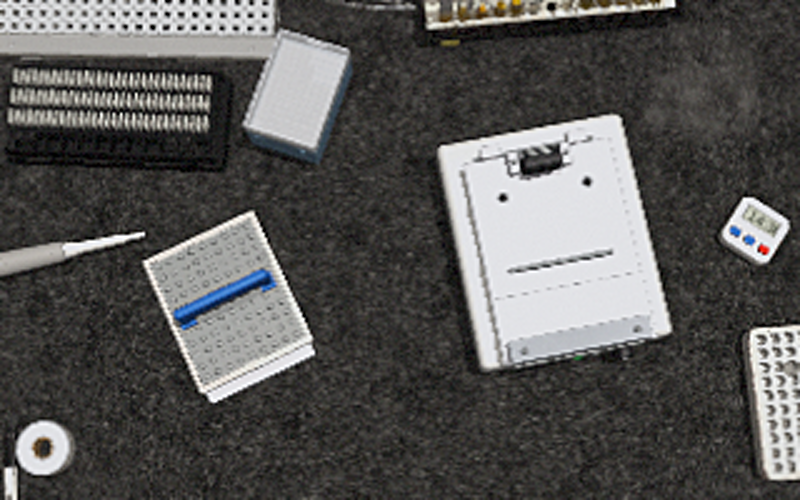

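View pics/b.png

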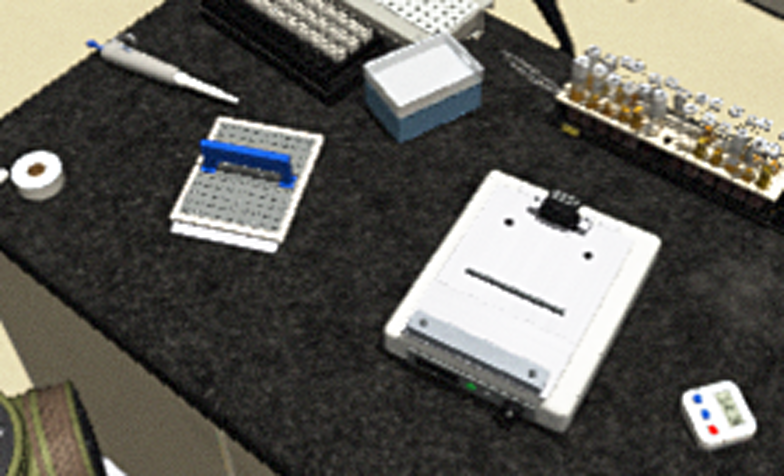

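Top and scene views agree. The plate is at about (0.514, 0.200) with yaw 25°, and its tongue points to the robot. The shaker is at about (0.566, -0.17) with yaw 10°, its rail on the robot's side and its catch at (0.652, -0.155). I'll view the shaker from above with the wrist camera first.

Call:
{"fn": "carry_out", "kwargs": {"commands": [-1,27,-66,11,0,0,-0.967,-1,27,-66,11,0,0,-0.967,-1,27,-66,11,0,0,-0.967,-1,27,-66,11,0,0,-0.967,-1,27,-66,11,0,0,-0.967,-1,27,-66,11,0,0,-0.967,-1,27,-66,11,0,0,-0.967,-1,27,-66,11,0,0,-0.967,-1,27,-66,11,0,0,-0.967,-1,27,-66,11,0,0,-0.967,-1,27,-66,11,0,0,-0.967,-1,27,-66,11,0,0,-0.967]}}

```text
time_s: 1.7
ee_pos: [0.416, 0.0407, 0.2824]
eef_rot: [3.141, -0.001, 0.175]
force: [0.6, 0.9, -0.3]
grip_width: 0.0939
```

Call:
{"fn": "carry_out", "kwargs": {"commands": [-1,8.4,-20,3,0,0,0,-1,8.4,-20,3,0,0,0,-1,8.4,-20,3,0,0,0,-1,8.4,-20,3,0,0,0,-1,8.4,-20,3,0,0,0,-1,8.4,-20,3,0,0,0,-1,8.4,-20,3,0,0,0,-1,8.4,-20,3,0,0,0]}}

```text
time_s: 2.37
ee_pos: [0.4999, -0.1594, 0.3119]
eef_rot: [-3.141, -0.0, 0.174]
force: [-0.1, 0.3, 0.2]
grip_width: 0.0939
```

```bash
python3 - <<'E'
from h import *
o=ctrl.get_obs(); print(o['time_s'],np.round(o['ee_pos'],4),np.round(o['joint_vel'],3),np.round(o['qpos'],3))
p,d=viewer.camera('wrist'); cv2.imwrite('pics/w1.png',p); np.save('pics/w1.npy',d)
ci=viewer.camera_info('wrist'); print(ci)
np.savez('pics/w1ci.npz',**{k:np.array(v) for k,v in ci.items()})
P,uv=pts('wrist',d); np.save('pics/w1P.npy',P);np.save('pics/w1uv.npy',uv)
for z in np.arange(.06,.11,.002): print(round(z,3),np.sum((P[:,2]>z)&(P[:,2]<=z+.002)),end='; ')
E
```

```text
2.3667 [ 0.4999 -0.1594  0.3119] [ 0.03  -0.027  0.022  0.001 -0.001  0.007] [-3.790e-01  1.840e-01  1.420e+00  1.000e-03  1.538e+00 -5.530e-01]
{'fx': 348.84176104947727, 'fy': 348.84176104947727, 'cx': 285.8848795689542, 'cy': 211.82154237758868, 'D': array([-0.02911787,  0.        ,  0.        ,  0.        ,  0.        ]), 'R': array([[ 9.84914170e-01,  1.73043547e-01, -9.66056932e-05],
       [ 1.68088703e-01, -9.56579684e-01,  2.38120758e-01],
       [ 4.11128495e-02, -2.34544747e-01, -9.71235551e-01]]), 't': array([-0.46543995, -0.28647353,  0.43648331])}
0.06 253; 0.062 237; 0.064 366; 0.066 415; 0.068 300; 0.07 3063; 0.072 12294; 0.074 5493; 0.076 488; 0.078 378; 0.08 175; 0.082 110; 0.084 165; 0.086 1335; 0.088 1560; 0.09 199; 0.092 108; 0.094 93; 0.096 127; 0.098 338; 0.1 313; 0.102 111; 0.104 85; 0.106 9; 0.108 0;
```

View pics/w1.png

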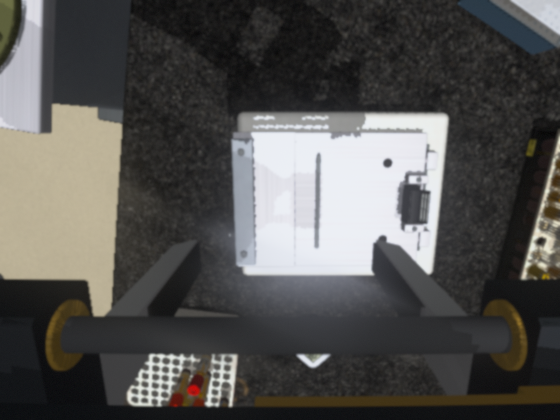

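```bash
cat >> h.py <<'E'
def ortho(img,ci,org,yaw,z,xr,yr,s):
    # world plane z; rows = -y, cols = x in frame (org,yaw); s m/px
    xs=np.arange(*xr,s); ys=np.arange(yr[1],yr[0],-s); X,Y=np.meshgrid(xs,ys)
    c,n=np.cos(yaw),np.sin(yaw)
    W=np.stack([org[0]+c*X-n*Y,org[1]+n*X+c*Y,np.full_like(X,z)],-1).reshape(-1,3)
    K=np.array([[ci['fx'],0,ci['cx']],[0,ci['fy'],ci['cy']],[0,0,1.]])
    q,_=cv2.projectPoints(W,cv2.Rodrigues(np.array(ci['R']))[0],np.array(ci['t']),K,np.array(ci['D'],float))
    q=q.reshape(*X.shape,2).astype(np.float32)
    return cv2.remap(img,q[...,0],q[...,1],cv2.INTER_LINEAR),xs,ys
E
python3 - <<'E'
from h import *
p=cv2.imread('pics/w1.png'); ci=dict(np.load('pics/w1ci.npz')); P=np.load('pics/w1P.npy')
yaw=np.deg2rad(10); org=(.566,-.17)
c,n=np.cos(yaw),np.sin(yaw); D=P[:,:2]-org; L=np.c_[c*D[:,0]+n*D[:,1],-n*D[:,0]+c*D[:,1],P[:,2]]
def rect(lo,hi,zl,zh,name):
    m=(L[:,2]>zl)&(L[:,2]<zh)&(L[:,0]>lo)&(L[:,0]<hi)&(abs(L[:,1])<.13); Q=L[m]
    print(name,len(Q),np.round(cv2.minAreaRect((Q[:,:2]*1000).astype(np.float32))[2],2),np.round(np.percentile(Q,[1,50,99],axis=0)*1000,1).tolist())
rect(-.15,.15,.03,.12,'body'); rect(-.15,-.05,.084,.094,'rail'); rect(.04,.15,.09,.12,'catch'); rect(-.06,.05,.0765,.082,'rib')
m=(L[:,2]>.06)&(L[:,2]<.082)&(abs(L[:,0])<.07)&(abs(L[:,1])<.06)
A=np.c_[L[m][:,:2],np.ones(m.sum())]; print('bed plane',np.linalg.lstsq(A,L[m][:,2],rcond=None)[0])
rows=[]
for z in (.088,.0785):
    o,xs,ys=ortho(p,ci,org,yaw,z,(-.15,.15),(-.12,.12),.0005); g=cv2.cvtColor(o,cv2.COLOR_BGR2GRAY).astype(float)
    pr=g[(ys>-.03)&(ys<.05)].mean(0); gr=np.gradient(cv2.GaussianBlur(pr[None],(0,0),2)[0])
    k=[i for i in range(2,len(gr)-2) if abs(gr[i])>=abs(gr[i-1:i+2]).max() and abs(gr[i])>1.2]
    print(z,[(round(xs[i]*1e3,1),round(gr[i],1)) for i in k])
    if z==.088: cv2.imwrite('pics/o1.png',o)
E
```

```text
body 32219 0.12 [[-123.1, -100.1, 50.0], [-4.8, 18.7, 73.0], [133.3, 107.2, 100.6]]
rail 2586 90.0 [[-125.2, -73.2, 86.0], [-113.2, 7.4, 88.2], [-101.5, 77.3, 91.2]]
catch 956 89.14 [[74.4, -17.7, 90.5], [87.4, 2.8, 99.7], [101.3, 21.6, 105.9]]
rib 403 88.98 [[-54.0, -55.2, 76.6], [-25.2, 4.5, 79.2], [-22.5, 58.6, 80.9]]
bed plane [-0.01342691  0.00048493  0.07328614]
0.088 [(np.float64(-125.0), np.float64(11.5)), (np.float64(-103.0), np.float64(-2.5)), (np.float64(-99.5), np.float64(10.5)), (np.float64(-54.0), np.float64(-2.5)), (np.float64(-51.0), np.float64(1.6)), (np.float64(-28.5), np.float64(-11.8)), (np.float64(-23.0), np.float64(12.4)), (np.float64(69.5), np.float64(-6.2)), (np.float64(75.5), np.float64(-9.0)), (np.float64(81.0), np.float64(3.3)), (np.float64(90.0), np.float64(-2.4)), (np.float64(96.0), np.float64(3.7)), (np.float64(101.5), np.float64(3.5)), (np.float64(107.5), np.float64(8.0)), (np.float64(120.5), np.float64(-18.7))]
0.0785 [(np.float64(-126.5), np.float64(11.4)), (np.float64(-104.0), np.float64(-2.6)), (np.float64(-100.5), np.float64(10.3)), (np.float64(-54.0), np.float64(-2.5)), (np.float64(-50.5), np.float64(1.6)), (np.float64(-27.5), np.float64(-11.6)), (np.float64(-22.0), np.float64(12.3)), (np.float64(53.0), np.float64(-1.3)), (np.float64(62.0), np.float64(1.2)), (np.float64(73.0), np.float64(-6.3)), (np.float64(78.5), np.float64(-8.6)), (np.float64(84.5), np.float64(2.8)), (np.float64(93.5), np.float64(-2.0)), (np.float64(100.0), np.float64(3.3)), (np.float64(105.5), np.float64(3.8)), (np.float64(111.5), np.float64(7.8)), (np.float64(125.0), np.float64(-18.4))]
```

View pics/o1.png

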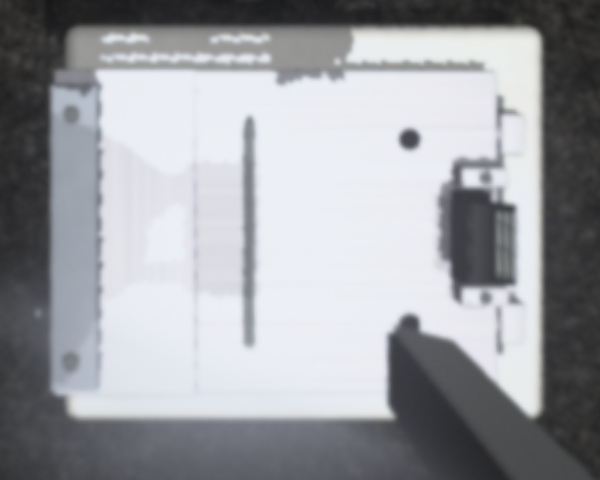

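Ortho view at 0.5 mm per pixel: the lip edge is at column 98, the rib at columns 244–255 and the catch at columns 450–515. The lip and the rib agree on a carriage shift of about -7.5 mm. Next I go to the plate.

Call:
{"fn": "carry_out", "kwargs": {"commands": [-1,1.4,36,-18,0,0,0.262,-1,1.4,36,-18,0,0,0.262,-1,1.4,36,-18,0,0,0.262,-1,1.4,36,-18,0,0,0.262,-1,1.4,36,-18,0,0,0.262,-1,1.4,36,-18,0,0,0.262,-1,1.4,36,-18,0,0,0.262,-1,1.4,36,-18,0,0,0.262,-1,1.4,36,-18,0,0,0.262,-1,1.4,36,-18,0,0,0.262,-1,1.4,36,-18,0,0,0.262,-1,1.4,36,-18,0,0,0.262]}}

```text
time_s: 3.42
ee_pos: [0.5123, 0.2031, 0.1318]
eef_rot: [-3.141, 0.0, 0.441]
force: [0.5, 0.2, 0.2]
grip_width: 0.0942
```

```bash
python3 - <<'E'
from h import *
o=ctrl.get_obs(); print(o['time_s'],np.round(o['ee_pos'],4),np.round(o['eef_rot'],3),np.round(o['joint_vel'],3))
p,d=viewer.camera('wrist'); P,uv=pts('wrist',d); ci=viewer.camera_info('wrist')
hsv=cv2.cvtColor(p,cv2.COLOR_BGR2HSV)[uv[:,1],uv[:,0]]
b=(hsv[:,0]>100)&(hsv[:,0]<125)&(hsv[:,1]>120)
for n,lo,hi,mm in (('bar',.05,.07,b),('plate',.008,.02,~b)):
    m=mm&(P[:,2]>lo)&(P[:,2]<hi)&(abs(P[:,0]-.51)<.13)&(abs(P[:,1]-.2)<.13)
    Q=P[m]; print(n,len(Q),cv2.minAreaRect((Q[:,:2]*1000).astype(np.float32)),Q[:,2].mean(),np.percentile(Q[:,2],[5,95]))
og,xs,ys=ortho(p,ci,(.514,.2),np.deg2rad(25),.06,(-.13,.1),(-.1,.1),.0005); cv2.imwrite('pics/o2.png',og)
E
```

```text
3.4167 [0.5123 0.2031 0.1318] [-3.141  0.     0.441] [-0.05  -0.03  -0.005 -0.004  0.009 -0.016]
bar 1583 ((514.6947021484375, 202.8069610595703), (11.739134788513184, 110.64788818359375), 24.713581085205078) 0.06077130356573301 [0.05868426 0.0621932 ]
plate 26888 ((530.08447265625, 218.05450439453125), (209.08184814453125, 156.8378448486328), 25.122665405273438) 0.014957432204053456 [0.01292442 0.01819504]
```

View pics/o2.png

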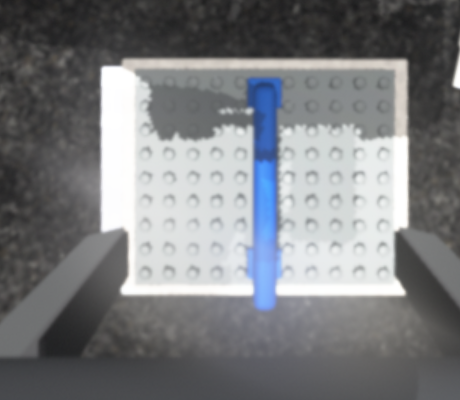

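Call:
{"fn": "carry_out", "kwargs": {"commands": [-1,0.25,0.05,-4,0,0,0,-1,0.25,0.05,-8,0,0,0,-1,0.25,0.05,-10.5,0,0,0,-1,0.25,0.05,-10.5,0,0,0,1,0.25,0.05,-10.5,0,0,0,1,0.25,0.05,-10.5,0,0,0,1,0.25,0.05,-10.5,0,0,0,1,0.25,0.05,-10.5,0,0,0,1,0.25,0.05,-10.5,0,0,0,1,0.25,0.05,-10.5,0,0,0,1,0.25,0.05,-10.5,0,0,0,1,0.25,0.05,-10.5,0,0,0], "force": 50}}

```text
time_s: 4.47
ee_pos: [0.5155, 0.2026, 0.0277]
eef_rot: [-3.141, -0.001, 0.439]
force: [-0.2, 0.1, -1.0]
grip_width: 0.0443
```

Call:
{"fn": "carry_out", "kwargs": {"commands": [1,0,0,0,0,0,0,1,0,0,0,0,0,0,1,0,0,0,0,0,0,1,0,0,0,0,0,0,1,0,0,0,0,0,0,1,0,0,0,0,0,0,1,0,0,0,0,0,0,1,0,0,0,0,0,0]}}

```text
time_s: 5.13
ee_pos: [0.5154, 0.2025, 0.0276]
eef_rot: [-3.141, -0.001, 0.439]
force: [-0.8, -0.2, -0.2]
grip_width: 0.0117
```

Call:
{"fn": "carry_out", "kwargs": {"commands": [1,0,0,1.5,0,0,0,1,0,0,4.5,0,0,0,1,0,0,8,0,0,0,1,0.3,-2,11.5,0,0,-0.02,1,0.8,-5.5,15,0,0,-0.05,1,1.2,-9,17.5,0,0,-0.08,1,1.7,-12.5,19,0,0,-0.11,1,2.2,-16.5,19,0,0,-0.14,1,2.7,-20.5,19,0,0,-0.17,1,3.2,-24.5,19,0,0,-0.2,1,3.7,-28.5,19,0,0,-0.23,1,4.2,-32,19,0,0,-0.26]}}

```text
time_s: 6.13
ee_pos: [0.5571, -0.1201, 0.2173]
eef_rot: [-3.141, -0.0, 0.177]
force: [0.4, 1.4, -3.1]
grip_width: 0.0114
```

Call:
{"fn": "carry_out", "kwargs": {"commands": [1,0.3,-2.5,0,0.02,-0.112,0,1,0.56,-4.6,-2,0.04,-0.224,0,1,0.56,-4.85,-5,0.04,-0.224,0,1,0.56,-4.85,-6.7,0.04,-0.224,0,1,0.56,-4.85,-6.7,0.04,-0.224,0,1,0.56,-4.85,-6.7,0.04,-0.224,0]}}

```text
time_s: 6.63
ee_pos: [0.5624, -0.1685, 0.15]
eef_rot: [-3.14, -0.226, 0.177]
force: [0.6, 0.8, -3.2]
grip_width: 0.0119
```

```bash
python3 - <<'E'
from h import *
o=ctrl.get_obs(); print(o['time_s'],np.round(o['ee_pos'],4),np.round(o['eef_rot'],3),np.round(o['force'],2),np.round(o['moment'],2),np.round(o['qpos'],2))
p,d=viewer.camera('wrist'); cv2.imwrite('pics/w3.png',p); np.save('pics/w3.npy',d); ci=viewer.camera_info('wrist')
np.savez('pics/w3ci.npz',**{k:np.array(v) for k,v in ci.items()})
s,ds=viewer.camera('scene'); cv2.imwrite('pics/s3.png',s)
P,uv=pts('wrist',d); np.save('pics/w3P.npy',P); np.save('pics/w3uv.npy',uv)
E
```

```text
6.6333 [ 0.5624 -0.1685  0.15  ] [-3.14  -0.226  0.177] [ 0.58  0.78 -3.16] [-0.1   0.3   0.01] [-0.41  0.32  1.64  0.15  0.99 -0.66]
```

View pics/w3.png

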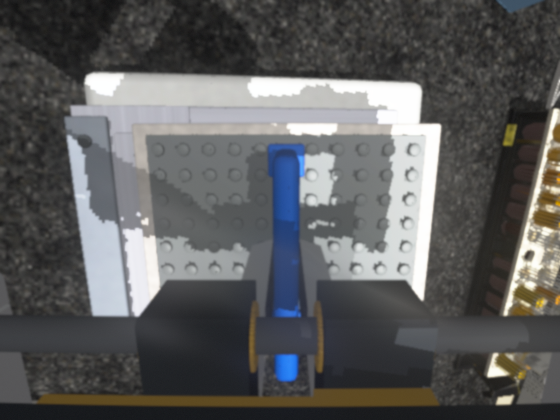

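```bash
python3 - <<'E'
from h import *
P=np.load('pics/w3P.npy'); uv=np.load('pics/w3uv.npy'); yaw=np.deg2rad(10.1)
c,n=np.cos(yaw),np.sin(yaw); D=P[:,:2]-(.5585,-.1693); L=np.c_[c*D[:,0]+n*D[:,1],-n*D[:,0]+c*D[:,1],P[:,2]]*1000
p=cv2.imread('pics/w3.png')
for r in (140,160,180,220):
    m=(uv[:,1]==r)&(uv[:,0]>60)&(uv[:,0]<165)
    print(r,'y',L[m][:,1].mean().round(1),[(int(u),round(x,1),round(z,1),int(p[r,u].mean())) for u,x,z in zip(uv[m][::1,0],L[m][::1,0],L[m][::1,2]) if u>95 and u<150 or u<80][::2])
m=(uv[:,0]>60)&(uv[:,0]<100)&(uv[:,1]>125)&(uv[:,1]<250)&(L[:,2]>83)
print('rail y',np.percentile(L[m],[1,50,99],axis=0).round(1).tolist())
# plate top plane points
m=(uv[:,0]>165)&(uv[:,0]<400)&(uv[:,1]>135)&(uv[:,1]<200)&(L[:,2]>95)&(L[:,2]<175)
A=np.c_[L[m][:,:2],np.ones(m.sum())]; k=np.linalg.lstsq(A,L[m][:,2],rcond=None)[0]; print('plate slope deg',np.rad2deg(np.arctan(k[:2])),k[2])
E
```

```text
140 y 60.8 [(61, np.float64(-150.5), np.float64(1.2), 47), (63, np.float64(-148.9), np.float64(1.5), 46), (65, np.float64(-147.3), np.float64(1.6), 60), (67, np.float64(-116.1), np.float64(88.7), 157), (69, np.float64(-114.2), np.float64(90.9), 203), (71, np.float64(-114.0), np.float64(88.3), 206), (73, np.float64(-112.9), np.float64(88.4), 196), (75, np.float64(-111.6), np.float64(88.7), 176), (77, np.float64(-109.3), np.float64(92.4), 113), (79, np.float64(-107.6), np.float64(94.6), 68), (97, np.float64(-99.0), np.float64(89.1), 139), (99, np.float64(-97.5), np.float64(90.5), 139), (101, np.float64(-96.6), np.float64(89.8), 140), (103, np.float64(-95.8), np.float64(88.4), 140), (105, np.float64(-94.4), np.float64(89.2), 139), (107, np.float64(-93.4), np.float64(88.9), 123), (109, np.float64(-92.5), np.float64(87.5), 99), (111, np.float64(-94.0), np.float64(76.2), 130), (113, np.float64(-92.8), np.float64(76.4), 166), (115, np.float64(-84.4), np.float64(107.8), 176), (117, np.float64(-83.6), np.float64(106.9), 178), (119, np.float64(-82.2), np.float64(108.0), 176), (121, np.float64(
[... 5597 characters left out ...]
64(108.0), 137), (129, np.float64(-81.4), np.float64(108.3), 136), (131, np.float64(-80.4), np.float64(108.1), 136), (133, np.float64(-79.1), np.float64(108.7), 137), (135, np.float64(-77.9), np.float64(109.0), 136), (137, np.float64(-76.8), np.float64(108.7), 134), (139, np.float64(-75.5), np.float64(109.9), 137), (141, np.float64(-72.8), np.float64(118.0), 184), (143, np.float64(-71.8), np.float64(117.5), 215), (145, np.float64(-70.7), np.float64(117.4), 234), (147, np.float64(-69.2), np.float64(120.0), 231), (149, np.float64(-68.2), np.float64(119.8), 152)]
rail y [[-116.1, -8.5, 87.8], [-108.4, 38.1, 89.6], [-98.2, 69.0, 92.8]]
plate slope deg [13.06949575  1.19715914] 136.12042392209452
```

Call:
{"fn": "carry_out", "kwargs": {"commands": [1,0,0,-1.2,0,0,0,1,0,0,-2.2,0,0,0,1,0,0,-2.45,0,0,0,1,0,0,-2.5,0,0,0,1,0,0,-2.55,0,0,0,1,0,0,-2.58,0,0,0,1,0,0,-2.6,0,0,0,1,0,0,-2.6,0,0,0]}}

```text
time_s: 7.4
ee_pos: [0.5635, -0.1686, 0.126]
eef_rot: [3.14, -0.23, 0.178]
force: [-0.1, -0.0, -2.8]
grip_width: 0.0119
```

Call:
{"fn": "carry_out", "kwargs": {"commands": [1,-0.1,0,-0.1,0,0.003,0,1,-0.1,0,-0.15,0,0.003,0,1,-0.1,0,-0.15,0,0.003,0,1,-0.1,0,-0.15,0,0.003,0]}}

```text
time_s: 7.73
ee_pos: [0.5625, -0.1686, 0.1245]
eef_rot: [3.141, -0.227, 0.178]
force: [-0.2, 0.5, -3.2]
grip_width: 0.0115
```

Call:
{"fn": "carry_out", "kwargs": {"commands": [1,0,0,-0.05,0,0,0,1,0,0,-0.1,0,0,0,1,0,0,-0.13,0,0,0,1,0,0,-0.13,0,0,0,1,0,0,-0.13,0,0,0]}}

```text
time_s: 8.15
ee_pos: [0.5625, -0.1686, 0.1232]
eef_rot: [3.141, -0.226, 0.178]
force: [-0.6, 0.1, -2.9]
grip_width: 0.0116
```

Call:
{"fn": "carry_out", "kwargs": {"commands": [1,0,0,-0.03,0,0,0,1,0,0,-0.06,0,0,0,1,0,0,-0.06,0,0,0,1,0,0,-0.06,0,0,0]}}

```text
time_s: 8.48
ee_pos: [0.5627, -0.1686, 0.1229]
eef_rot: [3.141, -0.227, 0.178]
force: [0.8, 0.3, -0.1]
grip_width: 0.0116
```

Call:
{"fn": "carry_out", "kwargs": {"commands": [1,-0.15,-0.03,0.02,0,0,0,1,-0.34,-0.06,0.02,0,0,0,1,-0.54,-0.1,0.02,0,0,0,1,-0.74,-0.13,0.02,0,0,0,1,-0.94,-0.16,0.02,0,0,0,1,-1.03,-0.18,0.02,0,0,0,1,-1.03,-0.18,0.02,0,0,0]}}

```text
time_s: 9.07
ee_pos: [0.5521, -0.1705, 0.123]
eef_rot: [3.141, -0.227, 0.178]
force: [-0.7, -0.4, -2.9]
grip_width: 0.0117
```

Call:
{"fn": "carry_out", "kwargs": {"commands": [1,-0.1,-0.02,0,0,0,0,1,-0.2,-0.035,0,0,0,0,1,-0.25,-0.045,0,0,0,0,1,-0.25,-0.045,0,0,0,0]}}

```text
time_s: 9.4
ee_pos: [0.5499, -0.171, 0.1233]
eef_rot: [3.14, -0.228, 0.177]
force: [4.8, 0.4, -1.3]
grip_width: 0.0114
```

Call:
{"fn": "carry_out", "kwargs": {"commands": [1,-0.04,-0.01,0,0,0,0,1,-0.08,-0.015,0,0,0,0,1,-0.08,-0.015,0,0,0,0,1,-0.08,-0.015,0,0,0,0]}}

```text
time_s: 9.73
ee_pos: [0.5494, -0.1711, 0.1234]
eef_rot: [3.14, -0.228, 0.177]
force: [5.8, -0.5, -1.6]
grip_width: 0.0117
```

Call:
{"fn": "carry_out", "kwargs": {"commands": [1,0.09,0.015,-0.17,-0.0033,0.0187,0,1,0.18,0.03,-0.34,-0.0066,0.0374,0,1,0.265,0.047,-0.53,-0.01,0.057,0,1,0.35,0.06,-0.72,-0.0137,0.0768,0,1,0.45,0.08,-0.95,-0.018,0.101,0,1,0.545,0.097,-1.18,-0.0224,0.126,0,1,0.545,0.097,-1.18,-0.0224,0.126,0,1,0.545,0.097,-1.18,-0.0224,0.126,0]}}

```text
time_s: 10.4
ee_pos: [0.5549, -0.1701, 0.1114]
eef_rot: [3.14, -0.1, 0.178]
force: [3.3, -0.7, -2.2]
grip_width: 0.0114
```

```bash
python3 - <<'E'
from h import *
o=ctrl.get_obs(); print(np.round(o['force'],2),np.round(o['moment'],2))
p,d=viewer.camera('wrist'); s,ds=viewer.camera('scene')
a=cv2.resize(s[170:300,250:390],None,fx=3.6,fy=3.6,interpolation=cv2.INTER_CUBIC)[:420]
cv2.imwrite('pics/c4.png',np.hstack([p[60:320,20:480][:, :],cv2.resize(a,(300,260))]))
E
```

```text
[ 3.27 -0.74 -2.23] [-0.15 -0.39 -0.12]
```

View pics/c4.png

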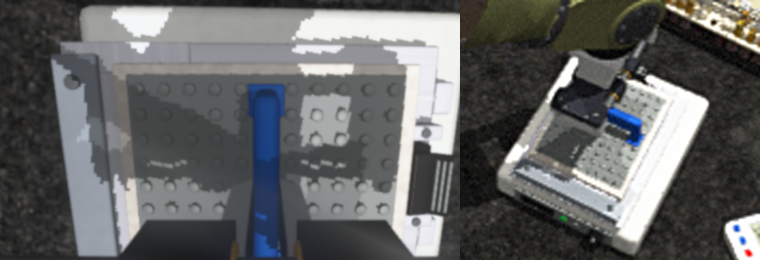

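Call:
{"fn": "carry_out", "kwargs": {"commands": [1,-0.06,-0.01,-0.01,0,0,0,1,-0.12,-0.02,-0.02,0,0,0,1,-0.08,-0.014,-0.15,-0.0027,0.015,0,1,-0.03,-0.005,-0.3,-0.0053,0.03,0,1,0.055,0.01,-0.5,-0.0088,0.0492,0,1,0.055,0.01,-0.5,-0.0088,0.0492,0,1,0.055,0.01,-0.5,-0.0088,0.0492,0]}}

```text
time_s: 11.08
ee_pos: [0.5555, -0.17, 0.1064]
eef_rot: [3.14, -0.05, 0.178]
force: [7.4, -0.8, -1.8]
grip_width: 0.0117
```

Call:
{"fn": "carry_out", "kwargs": {"commands": [1,0.03,0.005,-0.1,-0.0018,0.01,0,1,0.06,0.01,-0.2,-0.0035,0.02,0,1,0.09,0.015,-0.3,-0.0053,0.0295,0,1,0.09,0.015,-0.3,-0.0053,0.0295,0]}}

```text
time_s: 11.42
ee_pos: [0.5564, -0.1699, 0.1031]
eef_rot: [3.14, -0.019, 0.178]
force: [4.3, -0.2, 1.5]
grip_width: 0.012
```

Call:
{"fn": "carry_out", "kwargs": {"commands": [1,0.02,0.003,-0.07,-0.0012,0.0065,0,1,0.04,0.007,-0.14,-0.0023,0.013,0,1,0.055,0.01,-0.2,-0.0033,0.0187,0,1,0.055,0.01,-0.23,-0.0035,0.02,0,1,0.055,0.01,-0.23,-0.0035,0.02,0]}}

```text
time_s: 11.83
ee_pos: [0.5569, -0.1698, 0.1015]
eef_rot: [3.14, 0.002, 0.178]
force: [-2.6, 1.0, 9.6]
grip_width: 0.0116
```

```bash
python3 - <<'E'
from h import *
o=ctrl.get_obs(); print(np.round(o['force'],2),np.round(o['moment'],2),np.round(o['eef_rot'],4))
p,d=viewer.camera('wrist')
cv2.imwrite('pics/c5.png',cv2.resize(p[100:320,340:520],None,fx=2.5,fy=2.5))
E
```

```text
[-2.55  0.98  9.58] [ 0.28  0.35 -0.11] [3.1403e+00 2.2000e-03 1.7790e-01]
```

View pics/c5.png

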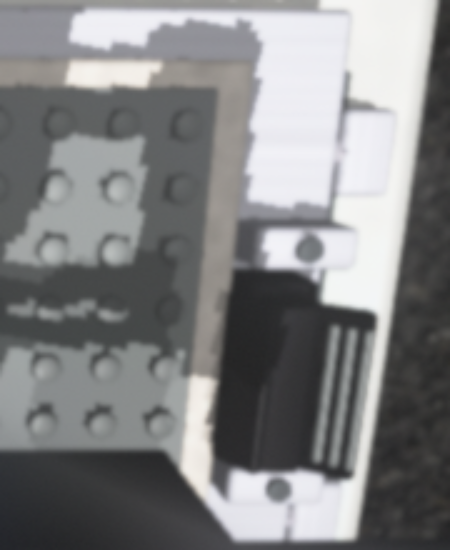

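Call:
{"fn": "carry_out", "kwargs": {"commands": [1,0,0,-0.04,-0.0005,0.003,0,1,0,0,-0.08,-0.001,0.006,0,1,0,0,-0.11,-0.0014,0.008,0,1,0,0,-0.11,-0.0014,0.008,0]}}

```text
time_s: 12.22
ee_pos: [0.5569, -0.1699, 0.1015]
eef_rot: [3.14, 0.01, 0.178]
force: [-5.6, 1.6, 14.3]
grip_width: 0.0116
```

```bash
cat > m.py <<'E'
from h import *
o=ctrl.get_obs(); print(o['time_s'],np.round(o['force'],2),np.round(o['moment'],2),np.round(o['eef_rot'],4))
yaw=np.deg2rad(10.1); c,n=np.cos(yaw),np.sin(yaw)
p,d=viewer.camera('wrist'); P,uv=pts('wrist',d); D=P[:,:2]-(.5585,-.1693); L=np.c_[c*D[:,0]+n*D[:,1],-n*D[:,0]+c*D[:,1],P[:,2]]*1000
def fit(m,nm):
    A=np.c_[L[m][:,:2],np.ones(m.sum())]; k=np.linalg.lstsq(A,L[m][:,2],rcond=None)[0]
    for _ in range(3):
        g=abs(A@k-L[m][:,2])<1.5; k=np.linalg.lstsq(A[g],L[m][:,2][g],rcond=None)[0]
    print(nm,m.sum(),'slope deg x,y',np.rad2deg(k[:2]).round(2),'z0',k[2].round(2))
y=(L[:,1]>15)&(L[:,1]<62)
fit(y&(abs(L[:,0])>20)&(abs(L[:,0])<80)&(L[:,2]>78)&(L[:,2]<100),'plate')
fit((L[:,1]>72)&(L[:,1]<80)&(abs(L[:,0])<80)&(L[:,2]>60)&(L[:,2]<80),'carriage')
m=(L[:,0]>60)&(L[:,0]<120)&(abs(L[:,1])<25)&(L[:,2]>90)
for x in range(66,110,2):
    q=m&(abs(L[:,0]-x)<1)
    if q.sum(): print(x,q.sum(),np.percentile(L[q,2],[10,50,90]).round(1),end=' | ')
E
python3 m.py
```

```text
12.2167 [-5.59  1.61 14.27] [ 0.58  0.34 -0.08] [3.1402 0.0102 0.1778]
plate 17589 slope deg x,y [-0.24  0.14] z0 87.58
carriage 3883 slope deg x,y [-0.76  0.09] z0 73.07
66 36 [90.2 90.6 91.5] | 68 96 [90.3 90.7 91.5] | 70 88 [90.4 91.  91.6] | 72 571 [199.6 201.7 203.7] | 74 161 [199.1 200.6 203.4] | 82 235 [90.3 91.4 92.9] | 84 477 [92.4 94.6 97.1] | 86 414 [ 96.7  98.6 100.2] | 88 223 [ 98.9  99.9 100.7] | 90 272 [ 98.6  99.6 100.4] | 92 248 [ 98.5  99.6 100.3] | 94 262 [ 98.6  99.5 100.4] | 96 253 [ 98.5  99.6 100.4] | 98 158 [98.  99.  99.8] | 100 420 [ 97.8  99.2 101.4] | 102 302 [ 99.9 101.2 102.3] | 104 369 [101.  102.8 104. ] | 106 375 [102.8 104.6 106. ] | 108 86 [102.8 104.2 105.2] |
```

Call:
{"fn": "carry_out", "kwargs": {"commands": [1,-0.03,-0.005,-0.08,0,0,0,1,-0.06,-0.01,-0.14,0,0,0,1,-0.06,-0.01,-0.2,0,0,0,1,-0.06,-0.01,-0.2,0,0,0]}}

```text
time_s: 12.6
ee_pos: [0.557, -0.1699, 0.1014]
eef_rot: [3.139, 0.008, 0.178]
force: [-4.5, 4.0, 19.0]
grip_width: 0.0114
```

```bash
python3 m.py
```

```text
12.6 [-4.51  4.   19.04] [ 0.98  0.31 -0.13] [3.1395 0.0081 0.1778]
plate 17625 slope deg x,y [-0.25  0.07] z0 87.62
carriage 3878 slope deg x,y [-0.79 -0.32] z0 73.65
66 38 [90.2 90.7 91.3] | 68 95 [90.2 90.8 91.6] | 70 91 [90.2 90.8 91.5] | 72 627 [199.7 201.7 204. ] | 74 96 [199.6 200.9 203.6] | 82 247 [90.3 91.5 92.7] | 84 462 [92.3 94.7 97. ] | 86 430 [ 96.5  98.6 100.3] | 88 226 [ 99.   99.9 100.7] | 90 260 [ 98.5  99.6 100.4] | 92 266 [ 98.6  99.6 100.3] | 94 252 [ 98.7  99.6 100.4] | 96 267 [ 98.6  99.5 100.3] | 98 142 [97.8 98.9 99.8] | 100 421 [ 97.7  99.3 101.4] | 102 292 [100.  101.1 102.3] | 104 378 [100.8 102.8 104. ] | 106 374 [102.7 104.6 106. ] | 108 78 [103.2 104.2 105.4] |
```

```bash
cat > m2.py <<'E'
from h import *
yaw=np.deg2rad(10.1); c,n=np.cos(yaw),np.sin(yaw)
def loc(P): D=P[:,:2]-(.5585,-.1693); return np.c_[c*D[:,0]+n*D[:,1],-n*D[:,0]+c*D[:,1],P[:,2]]*1000
p,d=viewer.camera('wrist'); P,uv=pts('wrist',d)
def prof(L,yr,xs,zl,zh,nm):
    print(nm,end=': ')
    for x in xs:
        q=(L[:,2]>zl)&(L[:,2]<zh)&(abs(L[:,0]-x)<1)&(L[:,1]>yr[0])&(L[:,1]<yr[1])
        if q.sum()>5: print(x,np.median(L[q,2]).round(1),end=' | ')
    print()
L0=loc(np.load('pics/w1P.npy')); L=loc(P)
prof(L0,(-10,15),range(78,114,2),76,120,'catch0'); prof(L,(-10,15),range(78,114,2),76,120,'catch1')
prof(L,(30,60),range(-130,100,10),60,100,'plate'); prof(L,(30,60),range(80,96,1),60,100,'edge')
prof(L0,(30,60),range(-130,100,10),60,100,'bed0')
prof(L,(28,60),range(-104,-78,2),60,100,'tongue')
E
python3 m2.py
```

```text
catch0: 82 91.8 | 84 95.0 | 86 98.3 | 88 99.9 | 90 99.9 | 92 99.6 | 94 99.6 | 96 99.6 | 98 99.0 | 100 99.3 | 102 101.4 | 104 103.1 | 106 104.7 | 108 104.8 | 
catch1: 78 86.2 | 80 86.1 | 82 89.7 | 84 94.4 | 86 98.7 | 88 100.0 | 90 99.6 | 92 99.6 | 94 99.6 | 96 99.7 | 98 98.9 | 100 99.5 | 102 101.3 | 104 102.9 | 106 104.8 | 108 104.7 | 
plate: -110 88.3 | -100 88.2 | -90 79.3 | -80 87.0 | -70 89.8 | -60 88.1 | -50 87.8 | -40 88.2 | -30 88.7 | -20 87.6 | -10 89.6 | 0 90.1 | 10 87.9 | 20 87.6 | 30 88.0 | 40 88.9 | 50 87.4 | 60 87.4 | 70 89.0 | 80 86.2 | 90 73.0 | 
edge: 80 86.2 | 81 86.2 | 82 86.2 | 83 86.0 | 84 85.7 | 87 84.5 | 88 81.8 | 89 74.6 | 90 73.0 | 91 72.8 | 92 72.8 | 93 72.9 | 94 72.9 | 95 72.9 | 
bed0: -110 88.2 | -100 88.3 | -90 75.0 | -80 74.8 | -70 75.0 | -60 74.8 | -50 74.6 | -40 73.0 | -30 72.5 | -20 73.6 | -10 72.7 | 0 72.8 | 10 72.9 | 20 72.6 | 30 73.0 | 40 72.6 | 50 72.8 | 60 72.9 | 70 72.9 | 80 72.8 | 90 73.3 | 
tongue: -104 88.3 | -102 88.3 | -100 88.2 | -98 88.2 | -96 87.9 | -94 85.6 | -92 79.5 | -90 79.3 | -88 79.9 | -86 86.4 | -84 86.8 | -82 86.9 | -80 87.0 |
```

The plate lies flat: the edge top is 11.4 mm above the land and the tongue top 4.5 mm above it. The catch profile matches its rest profile, with the nose over the plate, so it has snapped. I'll relax the hand, then release.

Call:
{"fn": "carry_out", "kwargs": {"commands": [1,0,0,0,0,0,0,1,0,0,0,0,-0.008,0,1,0,0,0.03,0,-0.008,0,1,0.02,0,0.05,0,-0.008,0,1,0.04,0.01,0.05,0,-0.008,0,1,0.04,0.01,0.05,0,-0.008,0]}}

```text
time_s: 13.2
ee_pos: [0.5573, -0.1698, 0.1017]
eef_rot: [3.138, 0.0, 0.178]
force: [4.3, 0.1, 1.0]
grip_width: 0.0114
```

Call:
{"fn": "carry_out", "kwargs": {"commands": [1,0.05,0.01,0,0,0,0,1,0.1,0.02,0,0,0,0,1,0.1,0.02,0.03,0,0,0,1,0.1,0.02,0.06,0,0,0,1,0.1,0.02,0.06,0,0,0]}}

```text
time_s: 13.62
ee_pos: [0.5581, -0.1696, 0.1018]
eef_rot: [3.138, 0.001, 0.178]
force: [2.5, -0.0, -1.9]
grip_width: 0.0116
```

Call:
{"fn": "carry_out", "kwargs": {"commands": [1,0.03,0.005,0.05,0,0,0,1,0.05,0.01,0.1,0,0,0,1,0.05,0.01,0.12,0,0,0,1,0.05,0.01,0.12,0,0,0]}}

```text
time_s: 13.95
ee_pos: [0.5582, -0.1694, 0.1025]
eef_rot: [3.139, 0.002, 0.178]
force: [-1.4, -0.4, -6.6]
grip_width: 0.0118
```

Call:
{"fn": "carry_out", "kwargs": {"commands": [1,0,0,-0.04,0,0,0,1,0,0,-0.07,0,0,0,1,0,0,-0.07,0,0,0,0.4,0,0,-0.07,0,0,0,0,0,0,-0.07,0,0,0,-0.3,0,0,-0.07,0,0,0,-0.3,0,0,-0.07,0,0,0,-0.3,0,0,-0.07,0,0,0,-0.3,0,0,-0.07,0,0,0,-0.3,0,0,-0.07,0,0,0]}}

```text
time_s: 14.78
ee_pos: [0.5582, -0.1694, 0.1018]
eef_rot: [3.139, 0.002, 0.178]
force: [0.3, -0.3, -0.2]
grip_width: 0.0546
```

Call:
{"fn": "carry_out", "kwargs": {"commands": [-0.3,0,0,1,0,0,0,-0.3,0,0,3,0,0,0,-0.3,0,0,6,0,0,0,-0.3,0,0,9,0,0,0,-0.3,0,0,12,0,0,0,-0.3,0,0,15,0,0,0,-0.3,0,0,18,0,0,0,-0.3,0,0,18,0,0,0,-0.3,0,0,18,0,0,0]}}

```text
time_s: 15.53
ee_pos: [0.5585, -0.1695, 0.2839]
eef_rot: [3.137, -0.001, 0.178]
force: [-0.1, 0.2, -0.6]
grip_width: 0.0612
```

```bash
python3 m2.py; python3 - <<'E'
from h import *
p,d=viewer.camera('wrist'); t,dt=viewer.camera('top')
cv2.imwrite('pics/f.png',np.hstack([p[60:320,100:500],cv2.resize(t[130:260,260:460],(400,260))]))
for n in ('tip_box','timer','label_roll'):
    for s in nets.silhouettes('top',n)[:2]:
        P,_=pts('top',dt,s['region']); print(n,round(s['confidence'],2),np.median(P,0).round(3))
E
```

```text
catch0: 82 91.8 | 84 95.0 | 86 98.3 | 88 99.9 | 90 99.9 | 92 99.6 | 94 99.6 | 96 99.6 | 98 99.0 | 100 99.3 | 102 101.4 | 104 103.1 | 106 104.7 | 108 104.8 | 
catch1: 78 84.3 | 80 85.0 | 82 91.3 | 84 94.8 | 86 97.8 | 88 97.5 | 90 97.7 | 92 97.5 | 94 97.7 | 96 97.3 | 98 96.1 | 100 98.7 | 102 100.6 | 104 101.4 | 106 103.0 | 108 101.4 | 
plate: -110 86.9 | -100 86.6 | -90 78.2 | -80 85.6 | -70 88.9 | -60 86.9 | -50 86.7 | -40 86.7 | -30 88.3 | -20 86.4 | -10 87.9 | 10 86.2 | 20 86.0 | 30 86.3 | 40 87.0 | 50 85.7 | 60 85.7 | 70 87.7 | 80 84.7 | 90 71.2 | 
edge: 80 84.7 | 81 84.6 | 82 84.4 | 83 84.2 | 84 83.6 | 87 71.4 | 88 71.2 | 89 71.2 | 90 71.2 | 91 71.1 | 92 71.0 | 93 70.9 | 94 70.9 | 95 70.9 | 
bed0: -110 88.2 | -100 88.3 | -90 75.0 | -80 74.8 | -70 75.0 | -60 74.8 | -50 74.6 | -40 73.0 | -30 72.5 | -20 73.6 | -10 72.7 | 0 72.8 | 10 72.9 | 20 72.6 | 30 73.0 | 40 72.6 | 50 72.8 | 60 72.9 | 70 72.9 | 80 72.8 | 90 73.3 | 
tongue: -104 86.7 | -102 86.9 | -100 86.6 | -98 86.8 | -96 86.6 | -94 79.5 | -92 78.2 | -90 78.2 | -88 78.3 | -86 78.3 | -84 85.3 | -82 85.7 | -80 85.6 | 
tip_box 0.81 [0.742 0.116 0.07 ]
timer 0.57 [ 0.585 -0.407  0.018]
label_roll 0.75 [0.349 0.402 0.023]
```

View pics/f.png

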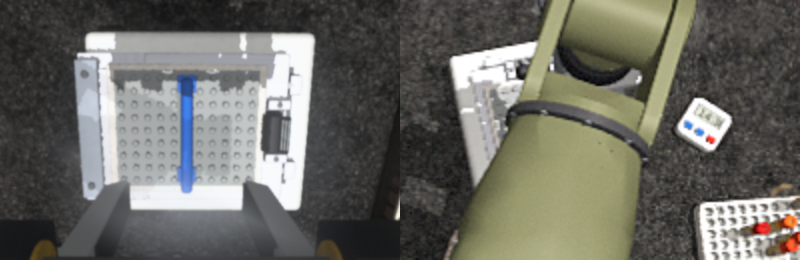

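```bash
python3 -c "
from station import ticket; print(ticket.hand_in())"
```

```text
the job is handed in; nothing more can be done
None
```

The plate is on the shaker and locked, and I handed the job in with the hand clear above it. The arm had used about 16 of the 53 seconds.

- **Insertion:** I held the plate by its bar at about 13° and touched the tongue down on the land at about 3 N. I then slid it under the lip and against the strip, pushing with up to about 7 N. It went down over the rib and I pressed until the catch closed.
- **Press force:** the last press reached about 22 N on the bar, more than the 12 N the task gives. By then the plate was probably already resting on its stops.
- **Checks after release:** the plate lies flat to within about 1 mm. The catch is back at its rest position with its nose over the plate's free edge.
- **Tug before release:** a light upward pull met about 3.5 N of resistance beyond the plate's weight after 0.7 mm. I took that as locked with a little play.
- **Bystanders:** the tip box, timer and label roll are within about 2 mm of where they were.

**Disagreement:** a slope fit while I was pressing still showed the plate about 0.5° from the carriage surface. Direct height readings showed it flat, and I trusted those because the camera's own tilt error is about that size. The catch never showed as pushed back in any picture, so the snap itself is inferred.

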